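# Trip the batch tipper with the last polished knob and reset it

### The job

The pan of the batch tipper on the polishing bench already holds one polished steel door knob. Take the loose steel knob from the bench (not the brass or the black one), set it in the pan beside the first so that their weight alone tips the pan and dumps both into the catch tray, then press the red paddle down to bring the empty pan back upright, and let go.

Things in the scene. Friction and masses are not known exactly. Their poses are not given: they have to be found in the camera images.
- steel_knob: Loose polished steel (silver) door knob standing on the bench, 60 mm tall, 0.35 kg. Foot 40 mm in diameter, up to 10 mm; waist 26 mm at 20 to 30 mm; cylindrical head 36 mm in diameter from 36 to 58 mm. Origin: centre of its underside; z up its axis. A brass and a black knob of the same shape stand 90 mm or more from it, in any order.
- loaded_knob: Identical steel knob, upright in the pan at the start, about x 51, y -40 mm in the tipper's frame. Origin: centre of its underside.
- tipper: Blue fixed stand, grey tray. Origin: on the bench below the axle (z 120 mm, along y). x: dump direction, away from robot; z up. Tray inside x 30 to 260, y +-110, floor z 5, walls 45 mm. Red paddle, y +-30 mm, behind: pan tipped, from x -58, z 175 up to x -113, z 227; upright, x -75, z 93 down to -146, z 67. Press at x -95 straight down (top z 212 to 88), 3 N; past half way it goes home itself.
- pan (a joint): Tilt of the yellow steel pan, rad: 0 upright on its stop, 1.1 tipped forward; empty, it stays at either. Upright, in the tipper's frame: floor z 175 mm, inside x 17 to 88, y +-75; back and side walls 24 mm high, front open. Free place: x 51, y 40. One knob does not trip it; a second set there does at once: the pan swings forward and down, away from the gripper, and dumps.
Not all that is in view belongs to the job. What is shaped like the loaded_knob but blue, purple or turquoise is not meant.

How it is judged (in metres and radians):
On the way, in this order (a step that is already met when the one before it is completed fails the run):
1. the second steel knob is in the upright pan beside the first (x of steel_knob in the frame of tipper between 0.01 and 0.1 m and y of steel_knob in the frame of tipper between -0.08 and 0.08 m and z of steel_knob in the frame of tipper between 0.13 and 0.2 m and value of joint pan below 0.25 rad), for 0.05 s.
2. the pan has tipped right over and both steel knobs lie in the catch tray (value of joint pan above 0.9 rad and x of steel_knob in the frame of tipper between 0.025 and 0.265 m and y of steel_knob in the frame of tipper between -0.115 and 0.115 m and z of each of steel_knob, loaded_knob in the frame of tipper below 0.085 m and x of loaded_knob in the frame of tipper between 0.025 and 0.265 m and y of loaded_knob in the frame of tipper between -0.115 and 0.115 m), for 0.1 s.
At the end, for the whole second after the job is handed in: The pan is back upright (within 0.1 rad of its stop) and both steel knobs lie at rest inside the catch tray (x of steel_knob in the frame of tipper between 0.025 and 0.265 m and y of steel_knob in the frame of tipper between -0.115 and 0.115 m and z of each of steel_knob, loaded_knob in the frame of tipper below 0.085 m and x of loaded_knob in the frame of tipper between 0.025 and 0.265 m and y of loaded_knob in the frame of tipper between -0.115 and 0.115 m and value of joint pan below 0.1 rad and linear speed of each of steel_knob, loaded_knob below 0.05 m/s); the robot touches nothing.
It fails at once if the robot pushes the pan over instead of letting the weight tip it (more than 5 N on the tipper while the pan swings forward with the knob not yet dumped) (z of steel_knob in the frame of tipper above 0.12 m and value of joint pan above 0.1 rad and velocity of joint pan above 0.3 rad/s and contact force between the arm and tipper above 5 N).
It fails at once if the robot pushes the pan over with its fingers instead of letting the weight tip it (more than 5 N while the pan swings forward with the knob not yet dumped) (z of steel_knob in the frame of tipper above 0.12 m and value of joint pan above 0.1 rad and velocity of joint pan above 0.3 rad/s and contact force between the fingers and tipper above 5 N).
It also fails if it takes over 46 s, if anything falls off the work surface, if the arm or the gripper's body presses on something with over 40 N, if the wrist force passes 120 N, or if a joint passes its speed limit or range.

### The arm

A 6-joint arm with a two-finger parallel gripper is mounted at the origin on the work surface. World frame = base frame: x ahead of the robot, y to its left, z up, the work surface at z = 0. Lengths are in mm, angles in rad, forces in N, time in s.
With the tool pointing down it reaches from about 350 to 975 mm from the base axis. Payload 17.4 kg.
Tool frame: the origin (TCP) lies between the finger pads; the fingertips stand 19 mm ahead of it and the grasp point (between the pads) is the TCP (arm.finger_overhang is the distance from the TCP to the fingertips, in mm); z points along the fingers, y is the line along which they close (so a half turn about z gives the same grasp; the last joint's range is limited). The gripper opens to 85 mm and grips with 20 to 120 N. Pads are 22 mm wide; open, the fingers measure 114 mm over their backs; the gripper's body (76 mm by 85 mm) begins 54 mm behind the grasp point. The pads swing forward as they close: fully open they stand 13 mm farther back than shut.
Start: joints at [-1.356, 0.116, 1.442, -0, 1.584, -0.038], TCP at [168.818, -653.554, 250.303] pointing down, gripper open.
Joint ranges: [-2.83, 2.83], [-0.83, 2.19], [0.07, 2.5], [-1.14, 4.28], [0.01, 3], [-2.97, 2.97]. Speed limits (rad/s): [1.89, 1.89, 2.22, 3.14, 3.14, 3.14].

### API

Orientations are given as a 3x3 rotation matrix whose columns are the frame's x, y, z axes.
In Python, from rig import arm gives the robot as it stands. The module is installed in compiled form; this text tells all that it offers.
- The arm moves only by the tool apply_moves, never from a script. Its argument "series" is a list of rows, each an object with "twist": the turn, a rotation vector about the tool's x, y, z normalised to -1 to 1, where 1 is 45 degrees, a list of three; "linear": the shift along the tool's x, y, z normalised to -1 to 1, where 1 is 0.75 m, a list of three; "hand": the opening, from -1 (shut) to 1 (fully open). In form: [{"twist": [rx, ry, rz], "linear": [dx, dy, dz], "hand": hand}, ...]. A call has 1 to 5 rows; each row is the pose to reach, as a shift and turn from the pose commanded when the call began, along the tool's axes at that moment; what a row does not reach only later rows make up. A row lasts 1/10 s, in which the tool goes at most 50 mm and 8.59 degrees, less where a joint would pass 70% of its speed; a pose out of reach is approached as far as the arm can. A call with a number of a shift or a turn outside -1 to 1 is refused whole. A call with a gripper value outside its range is refused whole. The fingers move at their own pace and stop on an object; the grip force is fixed at half the most. Time passes only in rows, so rows that repeat a pose let the fingers close. It gives the time, the measured TCP pose, the force, the opening and the grip force at its end, in the units of the state.
- arm.observe(): the state, without advancing time (a new reading comes with each control period).
- arm.grab_frame(name): name is "scene" or "top" or "wrist"; returns the picture (480x640x3 uint8, red, green, blue); there is no depth.
- arm.camera_model(name): a dict with "intrinsics" (3x3 intrinsics, pixels), "xyz" and "rotation" of the camera in the world. Camera axes: x right, y up, looking along -z (the intrinsics and any distortion apply to the point x, -y, -z); pixel columns grow to the right and rows downward; lengths in mm; the calibration is good to about 2 mm. A picture is of the moment at which its call begins: read the wrist's pose just before it. camera_model takes no time and is no camera call; for the wrist camera it gives the pose at the moment of the call.
- arm.finish_job(): hands the job in; it is judged then, once.
Trained networks look in the newest picture that a camera, given by its name, has taken for a name from the list of things; names that differ only in an ending like _2 or _b are one class to them, and where a whole thing is asked for, a point or a joint stands for the part that bears it (a point fixed in the world has none). Each returns a list of dicts, best first, with "confidence" (0 to 1); they miss things now and then, are a little off and sometimes report something else, mostly with a low value. They report only what shows in the picture. A call takes as long as a camera call. They do not tell look-alikes from the thing itself.
- arm.silhouettes(camera, label): "pixels" (480x640 bool, what is visible of it) and "centre" ([column, row] in pixels, amid what is visible of it).
The state is a dict: "t": time; "q": joint angles; "qvel": joint speeds; "joint_torque": joint torques, N m; "tcp_pos": TCP position; "tcp_rot": TCP orientation; "wrist_force": force on the tool from outside, world axes, zero at the start; "ft_torque": the same for the moment, N m; "grip_width": finger opening in mm; "grasp_force": force on a finger pad.
Only numpy, scipy, OpenCV 4.12 (cv2) and the standard library are available. Lean on these libraries where they do the work, as an engineer would, in place of code of your own. Each camera call takes 0.05 s, during which the arm holds its last target. There are 200 camera calls.

## Working session

There is one attempt and no reset: what is moved stays moved. The work goes in short steps, Python scripts to look and compute and a tool call to move; the robot and the scene stay as the last step left them, time stands still between calls to the robot, and variables do not carry over. Pictures are saved under pics/ and viewed, at most 12 in all, crops included, and the job is handed in when it is done.

Besides the shell and the picture viewer there is one more tool, called after ">>>" by a JSON object that holds its "op" and its "data", one argument or row to a line. apply_moves: Moves the arm, as the interface text tells. Its arguments: {"type":"object","properties":{"series":{"type":"array"}},"required":["series"]}

```bash
mkdir -p pics; cat > h.py <<'E'
import numpy as np, cv2
from rig import arm
def grab(n,f=None):
    im=arm.grab_frame(n)
    if f: cv2.imwrite('pics/'+f,cv2.cvtColor(im,cv2.COLOR_RGB2BGR))
    return im
def ray(cam,px):
    m=arm.camera_model(cam); d=np.linalg.inv(m['intrinsics'])@[px[0],px[1],1]
    d=np.array(m['rotation'])@[d[0],-d[1],-d[2]]
    return np.array(m['xyz'],float),d
def at_z(cam,px,z):
    o,d=ray(cam,px); return o+d*(z-o[2])/d[2]
def proj(cam,p):
    m=arm.camera_model(cam); c=np.array(m['rotation']).T@(np.array(p,float)-m['xyz'])
    u=np.array(m['intrinsics'])@[c[0],-c[1],-c[2]]; return u[:2]/u[2]
E
python3 - <<'E'
from h import *
s=arm.observe(); print(s['t'],s['tcp_pos'],np.round(s['tcp_rot'],3).tolist(),s['grip_width'])
for c in ('scene','top'):
    grab(c,c+'.png'); m=arm.camera_model(c); print(c,{k:np.round(v,3).tolist() if not isinstance(v,str) else v for k,v in m.items()})
    for l in ('steel_knob','loaded_knob','tipper','pan'):
        print(l,[(round(r['confidence'],2),np.round(r['centre']).tolist(),int(r['pixels'].sum())) for r in arm.silhouettes(c,l)])
E
```

```text
0.0 [ 168.75597033 -653.37742618  249.54144384] [[0.968, 0.25, -0.0], [0.25, -0.968, 0.001], [0.0, -0.001, -1.0]] 85.43169110685787
scene {'intrinsics': [[603.804, 0.0, 319.708], [0.0, 603.804, 240.396], [0.0, 0.0, 1.0]], 'xyz': [1082.396, 108.223, 1124.035], 'rotation': [[-0.261, -0.825, 0.502], [0.965, -0.219, 0.142], [-0.007, 0.522, 0.853]]}
steel_knob []
loaded_knob [(0.9, [231.0, 184.0], 416), (0.77, [155.0, 234.0], 471), (0.71, [189.0, 236.0], 574), (0.69, [171.0, 196.0], 415), (0.6, [322.0, 319.0], 415)]
tipper [(0.77, [216.0, 307.0], 22496)]
pan []
top {'intrinsics': [[486.47, 0.0, 316.695], [0.0, 486.47, 238.632], [0.0, 0.0, 1.0]], 'xyz': [447.107, -57.32, 1281.54], 'rotation': [[-0.029, 0.999, -0.041], [-1.0, -0.029, 0.011], [0.01, 0.041, 0.999]]}
steel_knob [(0.53, [241.0, 254.0], 186)]
loaded_knob [(0.79, [452.0, 231.0], 226), (0.77, [452.0, 264.0], 226), (0.62, [296.0, 192.0], 190), (0.61, [406.0, 184.0], 310)]
tipper [(0.56, [377.0, 187.0], 13351)]
pan [(0.65, [374.0, 210.0], 3976)]
```

View pics/scene.png

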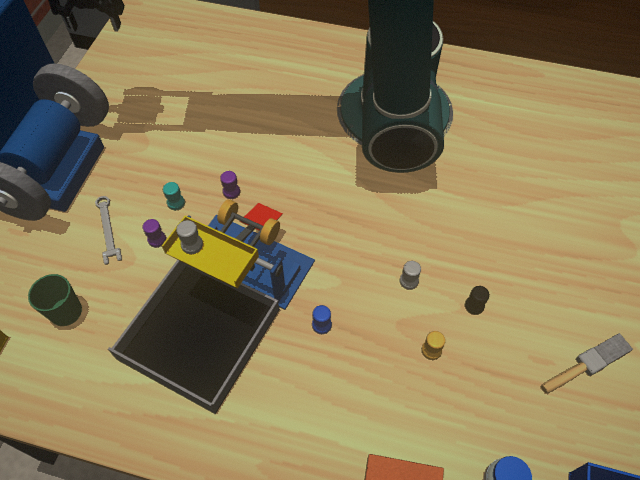

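View pics/top.png

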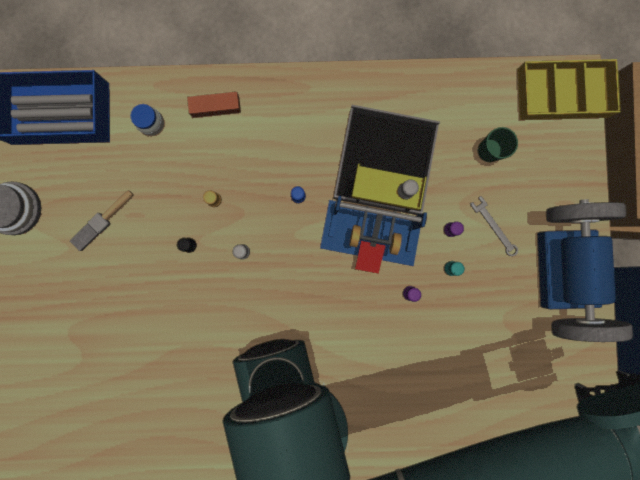

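Scene: the silver knob is at (411,274), or (241,252) in top. Look-alikes in scene:

| Knob | Scene pixel | Note |
|---|---|---|
| brass | (433,345) | |
| black | (478,300) | |
| blue | (321,319) | |
| purple | (230,184) and (153,233) | |
| turquoise | (172,195) | |
| silver in pan | (189,236) | this is loaded_knob |

I choose the silver one at (411,274) and will check it in a close crop.

```bash
python3 - <<'E'
import cv2,numpy as np
s=cv2.imread('pics/scene.png');t=cv2.imread('pics/top.png')
def c(im,x,y,w,h,k): return cv2.resize(im[y:y+h,x:x+w],None,fx=k,fy=k,interpolation=cv2.INTER_CUBIC)
cv2.imwrite('pics/c1.png',np.hstack([c(t,315,95,133,190,3),c(s,360,240,133,190,3)]))
cv2.imwrite('pics/c2.png',c(s,100,180,220,240,2.5))
E
```

```text
(no output)
```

View pics/c1.png

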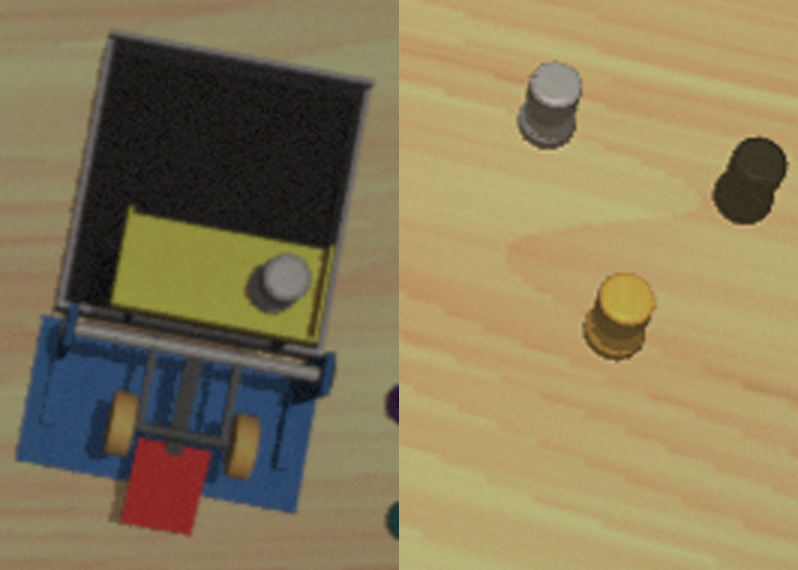

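View pics/c2.png

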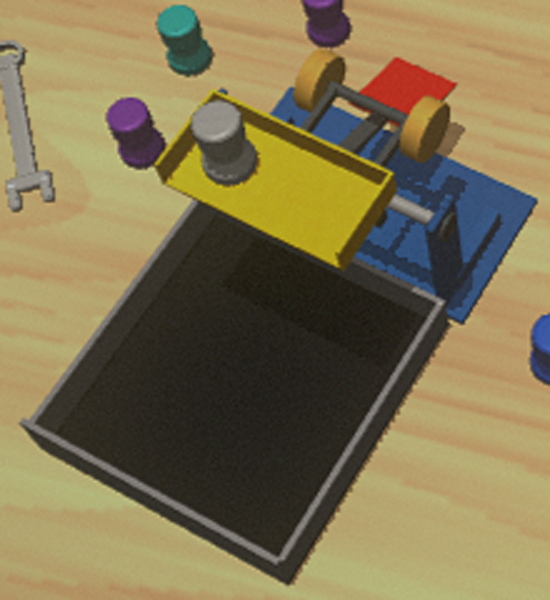

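c1 shows the silver knob at top left of the right half, clearly silver and apart from the black and brass ones. c2 shows the pan upright with the silver loaded_knob on its -y side. Next I'll fit the tipper pose from these corners.

```bash
cat > fit.py <<'E'
from h import *
from scipy.optimize import least_squares
T=lambda u,v:('top',315+u/3-.33,95+v/3-.33); S=lambda u,v:('scene',100+u/2.5-.3,180+v/2.5-.3)
P=[((264,114,48),T(110,35)),((264,-114,48),T(371,82)),((-146,30,67),T(121,521)),((-146,-30,67),T(191,535)),
((51,-40,235),T(288,275)),((88,77,199),T(130,207)),
((-146,30,67),S(456,87)),((-146,-30,67),S(397,58)),((264,-114,48),S(23,425)),((262,112,48),S(283,562)),
((15,77,199),S(393,175)),((15,-77,199),S(213,92)),((51,-40,235),S(218,117))]
def w(p,q):
    c,s=np.cos(p[2]),np.sin(p[2]); return np.array([p[0]*1000+c*q[0]-s*q[1],p[1]*1000+s*q[0]+c*q[1],q[2]])
def f(p): return np.concatenate([proj(o[0],w(p,q))-o[1:] for q,o in P])
r=least_squares(f,[.5,-.2,-.15],loss='soft_l1'); print(np.round(r.x,4)); print(np.round(f(r.x).reshape(-1,2),1).tolist())
np.save('tip.npy',r.x); print('place',w(r.x,(51,40,175)),'press',w(r.x,(-95,0,212)))
# steel knob from head top centre: two views
A=at_z('scene',(360+557/3,240+83/3),60); 
im=cv2.imread('pics/top.png'); g=cv2.cvtColor(im,cv2.COLOR_BGR2HSV)
m=[x for x in arm.silhouettes('top','steel_knob')]
for x in m: print(x['confidence'],x['centre'],np.round(at_z('top',x['centre'],35)))
print('scene head',np.round(A))
grab('scene')
for l in('steel_knob','loaded_knob'):
  for x in arm.silhouettes('scene',l):
    print(l,round(x['confidence'],2),x['centre'],np.round(at_z('scene',x['centre'],32)))
E
python3 fit.py
```

```text
[ 0.5535 -0.222  -0.219 ]
[[-0.6, -0.5], [-0.4, 0.6], [-1.1, 0.8], [-0.8, 0.7], [-1.5, 1.2], [-0.3, 0.2], [0.1, -0.7], [-0.8, 0.2], [0.1, 0.9], [-2.5, 0.5], [-0.7, -0.6], [-0.5, -0.5], [-0.7, 1.3]]
place [ 611.99458919 -194.01765254  175.        ] press [ 460.79195346 -201.34997468  212.        ]
0.53 [240.8, 254.0] [464. 124.  35.]
scene head [402. 386.  60.]
steel_knob 0.79 [408.7, 274.6] [472. 124.  32.]
loaded_knob 0.98 [230.1, 185.0] [ 351. -306.   32.]
loaded_knob 0.91 [152.7, 233.8] [ 516. -423.   32.]
loaded_knob 0.69 [172.7, 194.8] [ 409. -421.   32.]
loaded_knob 0.67 [188.6, 235.1] [ 499. -347.   32.]
loaded_knob 0.59 [322.4, 322.2] [620. -19.  32.]
```

```bash
cat >> h.py <<'E'
from scipy.spatial.transform import Rotation as Ro
def down(yaw): c,s=np.cos(yaw),np.sin(yaw); return np.array([[c,s,0],[s,-c,0],[0,0,-1.]])
def go(p,yaw=-.219):
    s=arm.observe(); R=np.array(s['tcp_rot'])
    print('t',round(s['t'],2),'tcp',np.round(s['tcp_pos'],1),'w',round(s['grip_width'],1),'F',np.round(s['wrist_force'],1),
     'linear',np.round(R.T@(np.array(p)-s['tcp_pos'])/750,4),'twist',np.round(Ro.from_matrix(R.T@down(yaw)).as_rotvec()/(np.pi/4),3))
E
python3 - <<'E'
from h import *
print(at_z('scene',(412.4,267.5),60)); m=arm.camera_model('wrist'); s=arm.observe()
R=np.array(s['tcp_rot']); print('cam in tool',R.T@(m['xyz']-s['tcp_pos']),(R.T@m['rotation']).round(2).tolist())
go((468,124,250))
E
```

```text
[470.16699211 127.9660229   60.        ]
cam in tool [  81.71504309    2.48933161 -124.12781572] [[-0.0, 0.95, 0.32], [1.0, 0.0, 0.0], [-0.0, 0.32, -0.95]]
t 0.7 tcp [ 168.8 -653.6  250.3] w 85.7 F [-0.3 -1.1 -0.5] linear [ 6.455e-01 -9.040e-01  4.000e-04] twist [ 0.    -0.     0.601]
```

>>> {"op": "apply_moves", "data": {
  "series": [
    {"twist":[0,0,0.6],"linear":[0.645,-0.904,0],"hand":1},
    {"twist":[0,0,0.6],"linear":[0.645,-0.904,0],"hand":1},
    {"twist":[0,0,0.6],"linear":[0.645,-0.904,0],"hand":1},
    {"twist":[0,0,0.6],"linear":[0.645,-0.904,0],"hand":1},
    {"twist":[0,0,0.6],"linear":[0.645,-0.904,0],"hand":1}
  ]
}}

```text
t: 1.2
tcp_pos: [258.7, -418.3, 250.3]
tcp_rot: [[0.976, -0.218, 0.0], [-0.218, -0.976, -0.0], [0.0, 0.0, -1.0]]
wrist_force: [0.1, -0.2, 0.5]
grip_width: 85.5
grasp_force: 0.0
```

```bash
python3 -c "
from h import *
go((468,124,250))"
```

```text
t 1.2 tcp [ 258.7 -418.3  250.3] w 85.5 F [ 0.1 -0.2  0.5] linear [ 1.145e-01 -7.666e-01  3.000e-04] twist [ 0.    -0.    -0.001]
```

>>> {"op": "apply_moves", "data": {
  "series": [
    {"twist":[0,0,0],"linear":[0.114,-0.766,0],"hand":1},
    {"twist":[0,0,0],"linear":[0.114,-0.766,0],"hand":1},
    {"twist":[0,0,0],"linear":[0.114,-0.766,0],"hand":1},
    {"twist":[0,0,0],"linear":[0.114,-0.766,0],"hand":1},
    {"twist":[0,0,0],"linear":[0.114,-0.766,0],"hand":1}
  ]
}}

```text
t: 1.7
tcp_pos: [348.1, -184.9, 250.7]
tcp_rot: [[0.976, -0.217, 0.001], [-0.217, -0.976, -0.001], [0.001, 0.0, -1.0]]
wrist_force: [1.7, -1.0, 0.6]
grip_width: 85.2
grasp_force: 0.0
```

```bash
python3 -c "
from h import *
go((468,124,250))"
```

```text
t 1.7 tcp [ 348.1 -184.9  250.7] w 85.2 F [ 1.7 -1.   0.6] linear [ 0.0666 -0.4368  0.0008] twist [ 0.    -0.002 -0.   ]
```

>>> {"op": "apply_moves", "data": {
  "series": [
    {"twist":[0,0,0],"linear":[0.066,-0.437,0],"hand":1},
    {"twist":[0,0,0],"linear":[0.066,-0.437,0],"hand":1},
    {"twist":[0,0,0],"linear":[0.066,-0.437,0],"hand":1},
    {"twist":[0,0,0],"linear":[0.066,-0.437,0],"hand":1},
    {"twist":[0,0,0],"linear":[0.066,-0.437,0],"hand":1}
  ]
}}

```text
t: 2.2
tcp_pos: [438.2, 48.8, 250.7]
tcp_rot: [[0.976, -0.216, 0.001], [-0.216, -0.976, -0.0], [0.001, -0.0, -1.0]]
wrist_force: [0.8, -0.8, 1.0]
grip_width: 85.4
grasp_force: 0.0
```

>>> {"op": "apply_moves", "data": {
  "series": [
    {"twist":[0,0,0],"linear":[0,-0.1,0],"hand":1},
    {"twist":[0,0,0],"linear":[0,-0.1,0],"hand":1}
  ]
}}

```text
t: 2.4
tcp_pos: [454.4, 123.0, 250.2]
tcp_rot: [[0.977, -0.214, -0.0], [-0.214, -0.977, 0.0], [-0.0, -0.0, -1.0]]
wrist_force: [-0.9, -0.8, 0.4]
grip_width: 85.4
grasp_force: 0.0
```

```bash
python3 - <<'E'
from h import *
go((468,124,250))
grab('wrist','w1.png')
for x in arm.silhouettes('wrist','steel_knob')+arm.silhouettes('wrist','loaded_knob'):
    print(round(x['confidence'],2),x['centre'],np.round(at_z('wrist',x['centre'],35)),int(x['pixels'].sum()))
E
```

```text
t 2.4 tcp [454.4 123.  250.2] w 85.4 F [-0.9 -0.8  0.4] linear [ 0.0174 -0.0052  0.0003] twist [-0.001  0.     0.004]
0.65 [303.3, 184.5] [472. 123.  35.] 2023
```

View pics/w1.png

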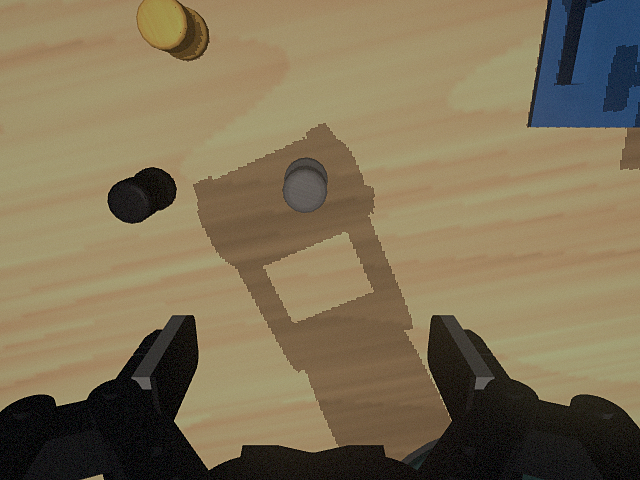

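The wrist view shows the silver knob alone, with the top of its head centred at (305,190). Black is at (130,200) and brass at (162,22), both well clear of the fingers.

```bash
python3 - <<'E'
from h import *
print(at_z('wrist',(305,190.5),60)); print(at_z('top',(240.5,250.5),60))
go((470,125,48))
E
```

```text
[471.63454376 121.03241295  60.        ]
[472.44851666 121.32716752  60.        ]
t 2.55 tcp [454.2 120.9 250.1] w 85.2 F [-0.1 -1.4  0.6] linear [ 0.0195 -0.0099  0.2695] twist [0.    0.001 0.004]
```

>>> {"op": "apply_moves", "data": {
  "series": [
    {"twist":[0,0,0.004],"linear":[0.022,-0.0064,0.05],"hand":1},
    {"twist":[0,0,0.004],"linear":[0.022,-0.0064,0.11],"hand":1},
    {"twist":[0,0,0.004],"linear":[0.022,-0.0064,0.17],"hand":1},
    {"twist":[0,0,0.004],"linear":[0.022,-0.0064,0.23],"hand":1},
    {"twist":[0,0,0.004],"linear":[0.022,-0.0064,0.27],"hand":1}
  ]
}}

```text
t: 3.05
tcp_pos: [470.3, 119.4, 45.0]
tcp_rot: [[0.975, -0.221, -0.002], [-0.221, -0.975, -0.001], [-0.002, 0.001, -1.0]]
wrist_force: [-0.4, 1.3, -1.1]
grip_width: 85.5
grasp_force: 0.0
```

>>> {"op": "apply_moves", "data": {
  "series": [
    {"twist":[0,0,0],"linear":[0,0,0],"hand":-1},
    {"twist":[0,0,0],"linear":[0,0,0],"hand":-1},
    {"twist":[0,0,0],"linear":[0,0,0],"hand":-1},
    {"twist":[0,0,0],"linear":[0,0,0],"hand":-1},
    {"twist":[0,0,0],"linear":[0,0,0],"hand":-1}
  ]
}}

```text
t: 3.55
tcp_pos: [472.8, 121.1, 50.4]
tcp_rot: [[0.976, -0.22, 0.004], [-0.22, -0.976, 0.001], [0.004, -0.002, -1.0]]
wrist_force: [-0.7, 2.2, 7.4]
grip_width: 34.3
grasp_force: 58.9
```

```bash
python3 -c "
from h import *
go((471.5,122,280))"
```

```text
t 3.55 tcp [472.8 121.1  50.4] w 34.3 F [-0.7  2.2  7.4] linear [-0.0009 -0.0014 -0.3061] twist [-0.002 -0.005 -0.003]
```

>>> {"op": "apply_moves", "data": {
  "series": [
    {"twist":[0,0,0],"linear":[0,0,-0.03],"hand":-1},
    {"twist":[0,0,0],"linear":[0,0,-0.09],"hand":-1},
    {"twist":[0,0,0],"linear":[0,0,-0.15],"hand":-1},
    {"twist":[0,0,0],"linear":[0,0,-0.21],"hand":-1},
    {"twist":[0,0,0],"linear":[0,0,-0.27],"hand":-1}
  ]
}}

```text
t: 4.05
tcp_pos: [471.0, 120.6, 253.6]
tcp_rot: [[0.976, -0.22, 0.002], [-0.22, -0.976, 0.0], [0.002, -0.001, -1.0]]
wrist_force: [0.4, 0.2, -3.7]
grip_width: 34.4
grasp_force: 60.8
```

```bash
python3 -c "
from h import *
go((612,-194,310))"
```

```text
t 4.05 tcp [471.  120.6 253.6] w 34.4 F [ 0.4  0.2 -3.7] linear [ 0.2757  0.3679 -0.075 ] twist [-0.001 -0.002 -0.003]
```

>>> {"op": "apply_moves", "data": {
  "series": [
    {"twist":[0,0,0],"linear":[0,0.03,-0.075],"hand":-1},
    {"twist":[0,0,0],"linear":[0.05,0.08,-0.075],"hand":-1},
    {"twist":[0,0,0],"linear":[0.09,0.13,-0.075],"hand":-1},
    {"twist":[0,0,0],"linear":[0.13,0.18,-0.075],"hand":-1},
    {"twist":[0,0,0],"linear":[0.17,0.225,-0.075],"hand":-1}
  ]
}}

```text
t: 4.55
tcp_pos: [559.0, -74.1, 308.2]
tcp_rot: [[0.976, -0.22, 0.002], [-0.22, -0.976, -0.0], [0.002, 0.0, -1.0]]
wrist_force: [0.4, 1.1, -3.2]
grip_width: 34.4
grasp_force: 60.9
```

```bash
python3 -c "
from h import *
go((612,-194,310))"
```

```text
t 4.55 tcp [559.  -74.1 308.2] w 34.4 F [ 0.4  1.1 -3.2] linear [ 0.1041  0.1405 -0.0021] twist [ 0.    -0.003 -0.004]
```

>>> {"op": "apply_moves", "data": {
  "series": [
    {"twist":[0,0,-0.004],"linear":[0.04,0.05,0],"hand":-1},
    {"twist":[0,0,-0.004],"linear":[0.075,0.1,0],"hand":-1},
    {"twist":[0,0,-0.004],"linear":[0.104,0.14,0],"hand":-1},
    {"twist":[0,0,-0.004],"linear":[0.104,0.14,0],"hand":-1},
    {"twist":[0,0,-0.004],"linear":[0.104,0.14,0],"hand":-1}
  ]
}}

```text
t: 5.05
tcp_pos: [611.6, -192.0, 307.1]
tcp_rot: [[0.976, -0.218, 0.0], [-0.218, -0.976, 0.0], [-0.0, -0.0, -1.0]]
wrist_force: [-0.2, -0.3, -3.7]
grip_width: 34.6
grasp_force: 61.0
```

```bash
python3 - <<'E'
from h import *
go((612,-194,230))
a=grab('scene'); b=grab('top'); w=grab('wrist')
k=cv2.resize(a[150:300,100:300],(400,300)); k2=cv2.resize(b[100:250,310:510],(400,300)); w=cv2.resize(w,(400,300))
cv2.imwrite('pics/p1.png',np.vstack([np.hstack([k,k2]),np.hstack([w,w*0])])[:,:,::-1])
E
```

```text
t 5.05 tcp [ 611.6 -192.   307.1] w 34.6 F [-0.2 -0.3 -3.7] linear [0.0011 0.0025 0.1028] twist [-0.     0.    -0.001]
```

View pics/p1.png

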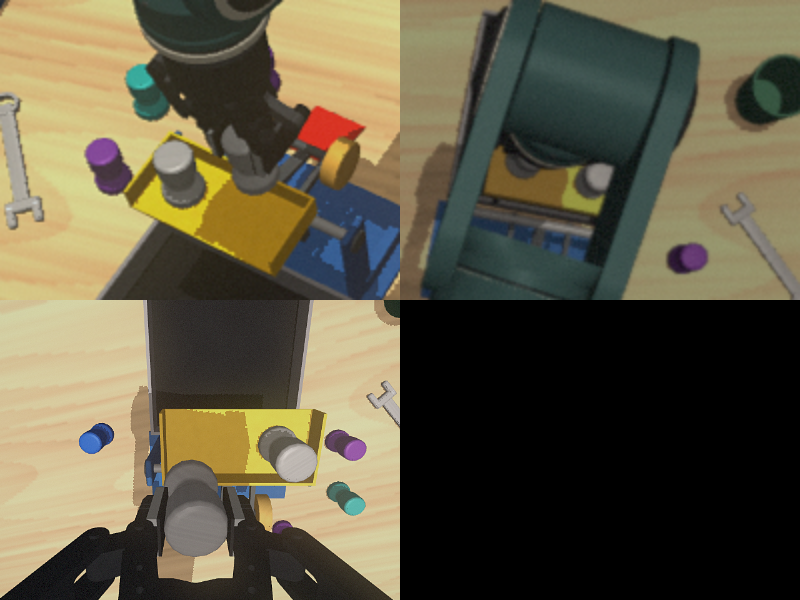

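The knob is held upright over the free (+y) side of the pan. The loaded_knob is undisturbed and the pan is upright, so I'll lower.

>>> {"op": "apply_moves", "data": {
  "series": [
    {"twist":[0,0,0],"linear":[0.001,0.0025,0.03],"hand":-1},
    {"twist":[0,0,0],"linear":[0.001,0.0025,0.06],"hand":-1},
    {"twist":[0,0,0],"linear":[0.001,0.0025,0.085],"hand":-1},
    {"twist":[0,0,0],"linear":[0.001,0.0025,0.1],"hand":-1},
    {"twist":[0,0,0],"linear":[0.001,0.0025,0.1],"hand":-1}
  ]
}}

```text
t: 5.7
tcp_pos: [611.6, -192.6, 230.5]
tcp_rot: [[0.976, -0.216, -0.002], [-0.216, -0.976, 0.001], [-0.002, -0.0, -1.0]]
wrist_force: [-0.4, -0.4, -3.8]
grip_width: 34.2
grasp_force: 61.0
```

>>> {"op": "apply_moves", "data": {
  "series": [
    {"twist":[0,0,0],"linear":[0,0,0.003],"hand":-1},
    {"twist":[0,0,0],"linear":[0,0,0.004],"hand":-1}
  ]
}}

```text
t: 5.9
tcp_pos: [612.3, -193.3, 229.7]
tcp_rot: [[0.976, -0.216, 0.001], [-0.216, -0.976, -0.001], [0.002, 0.0, -1.0]]
wrist_force: [-1.0, -0.3, -4.4]
grip_width: 34.1
grasp_force: 61.0
```

```bash
python3 - <<'E'
from h import *
go((612,-194,226))
a=grab('scene'); w=grab('wrist')
k=cv2.resize(a[180:270,130:250],(400,300),interpolation=2); w=cv2.resize(w,(400,300))
cv2.imwrite('pics/p2.png',np.hstack([k,w])[:,:,::-1])
E
```

```text
t 5.9 tcp [ 612.3 -193.3  229.7] w 34.1 F [-1.  -0.3 -4.4] linear [-0.0003  0.001   0.0049] twist [ 0.    -0.002  0.001]
```

View pics/p2.png

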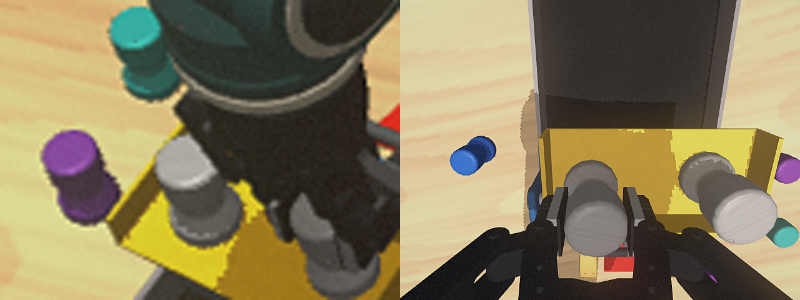

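The knob is a few mm above the pan floor, clear of the walls and the other knob. I'll creep down until it touches.

>>> {"op": "apply_moves", "data": {
  "series": [
    {"twist":[0,0,0],"linear":[0,0.0007,0.001],"hand":-1},
    {"twist":[0,0,0],"linear":[0,0.0007,0.002],"hand":-1},
    {"twist":[0,0,0],"linear":[0,0.0007,0.003],"hand":-1}
  ]
}}

```text
t: 6.3
tcp_pos: [612.0, -194.0, 226.4]
tcp_rot: [[0.976, -0.217, 0.0], [-0.217, -0.976, -0.0], [0.0, 0.0, -1.0]]
wrist_force: [-0.5, 0.1, -4.0]
grip_width: 34.5
grasp_force: 61.0
```

>>> {"op": "apply_moves", "data": {
  "series": [
    {"twist":[0,0,0],"linear":[0,0,0.0013],"hand":-1},
    {"twist":[0,0,0],"linear":[0,0,0.0013],"hand":-1}
  ]
}}

```text
t: 6.5
tcp_pos: [612.0, -193.9, 225.2]
tcp_rot: [[0.976, -0.217, -0.0], [-0.217, -0.976, 0.0], [-0.0, -0.0, -1.0]]
wrist_force: [-0.2, 0.5, -1.7]
grip_width: 34.1
grasp_force: 61.1
```

>>> {"op": "apply_moves", "data": {
  "series": [
    {"twist":[0,0,0],"linear":[0,0,0],"hand":0.4},
    {"twist":[0,0,0],"linear":[0,0,0],"hand":0.4},
    {"twist":[0,0,0],"linear":[0,0,0],"hand":0.4}
  ]
}}

```text
t: 6.8
tcp_pos: [612.1, -194.0, 225.7]
tcp_rot: [[0.976, -0.217, 0.0], [-0.217, -0.976, -0.0], [0.0, 0.0, -1.0]]
wrist_force: [-0.6, 0.7, 0.9]
grip_width: 59.6
grasp_force: 0.0
```

>>> {"op": "apply_moves", "data": {
  "series": [
    {"twist":[0,0,0],"linear":[0,0,0],"hand":0.4},
    {"twist":[0,0,0],"linear":[0,0,0],"hand":0.4},
    {"twist":[0,0,0],"linear":[0,0,-0.04],"hand":0.4},
    {"twist":[0,0,0],"linear":[0,0,-0.1],"hand":0.4},
    {"twist":[0,0,0],"linear":[0,0,-0.15],"hand":0.4}
  ]
}}

```text
t: 7.3
tcp_pos: [611.8, -193.9, 339.9]
tcp_rot: [[0.976, -0.217, 0.0], [-0.217, -0.976, -0.0], [0.0, 0.0, -1.0]]
wrist_force: [0.6, -0.9, 1.0]
grip_width: 59.6
grasp_force: 0.0
```

```bash
python3 - <<'E'
from h import *
go((460.8,-201.3,330))
a=grab('scene'); w=grab('wrist')
k=cv2.resize(a[150:420,90:330],(480,540)); w=cv2.resize(w,(320,240)); w=np.vstack([w,np.zeros((300,320,3),np.uint8)])
cv2.imwrite('pics/p3.png',np.hstack([k,w])[:,:,::-1])
E
```

```text
t 7.3 tcp [ 611.8 -193.9  339.9] w 59.6 F [ 0.6 -0.9  1. ] linear [-0.1944  0.0533  0.0131] twist [ 0.    -0.001  0.001]
```

View pics/p3.png

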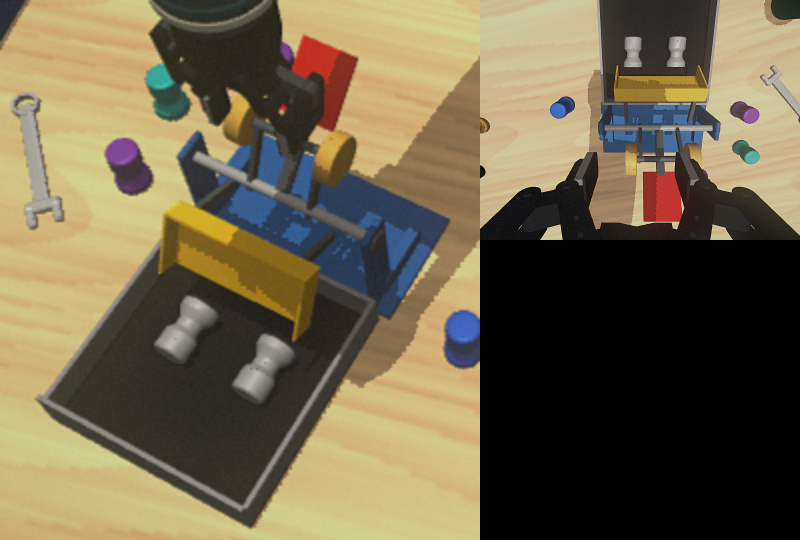

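Both steel knobs lie in the tray, at about (185,330) and (265,368) in the crop. The pan is tipped and the red paddle is up. Next I'll shut the hand and go over the paddle.

>>> {"op": "apply_moves", "data": {
  "series": [
    {"twist":[0,0,0],"linear":[-0.05,0.015,0],"hand":-1},
    {"twist":[0,0,0],"linear":[-0.11,0.03,0],"hand":-1},
    {"twist":[0,0,0],"linear":[-0.16,0.045,0],"hand":-1},
    {"twist":[0,0,0],"linear":[-0.1944,0.0533,0.01],"hand":-1},
    {"twist":[0,0,0],"linear":[-0.1944,0.0533,0.04],"hand":-1}
  ]
}}

```text
t: 7.9
tcp_pos: [459.1, -201.7, 310.0]
tcp_rot: [[0.976, -0.218, 0.004], [-0.218, -0.976, -0.002], [0.005, 0.001, -1.0]]
wrist_force: [0.8, 0.2, 0.7]
grip_width: 0.4
grasp_force: 0.0
```

```bash
python3 - <<'E'
from h import *
go((460.8,-201.3,107))
cv2.imwrite('pics/p4.png',np.hstack([cv2.resize(grab('scene')[120:320,130:330],(400,400)),cv2.resize(grab('wrist'),(400,400))])[:,:,::-1])
E
```

```text
t 7.9 tcp [ 459.1 -201.7  310. ] w 0.4 F [0.8 0.2 0.7] linear [ 0.0009 -0.0014  0.2707] twist [ 0.002 -0.006 -0.001]
```

View pics/p4.png

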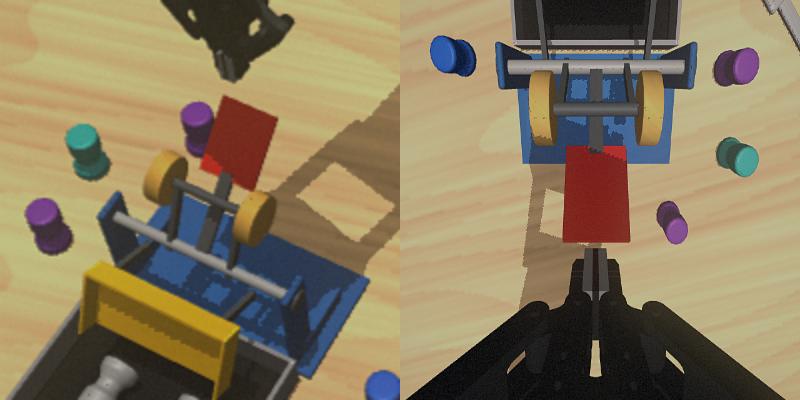

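The shut fingers stand in line with the middle of the paddle, clear of the orange weights. I'll press straight down.

>>> {"op": "apply_moves", "data": {
  "series": [
    {"twist":[0,0,0],"linear":[0,0,0.05],"hand":-1},
    {"twist":[0,0,0],"linear":[0,0,0.09],"hand":-1},
    {"twist":[0,0,0],"linear":[0,0,0.11],"hand":-1},
    {"twist":[0,0,0],"linear":[0,0,0.125],"hand":-1},
    {"twist":[0,0,0],"linear":[0,0,0.14],"hand":-1}
  ]
}}

```text
t: 8.5
tcp_pos: [461.5, -201.5, 203.3]
tcp_rot: [[0.976, -0.217, 0.001], [-0.217, -0.976, -0.0], [0.001, 0.0, -1.0]]
wrist_force: [0.1, 0.3, 1.4]
grip_width: 0.1
grasp_force: 0.3
```

>>> {"op": "apply_moves", "data": {
  "series": [
    {"twist":[0,0,0],"linear":[0,0,0.018],"hand":-1},
    {"twist":[0,0,0],"linear":[0,0,0.036],"hand":-1},
    {"twist":[0,0,0],"linear":[0,0,0.054],"hand":-1},
    {"twist":[0,0,0],"linear":[0,0,0.072],"hand":-1},
    {"twist":[0,0,0],"linear":[0,0,0.09],"hand":-1}
  ]
}}

```text
t: 9.0
tcp_pos: [460.9, -201.3, 134.2]
tcp_rot: [[0.976, -0.217, -0.0], [-0.217, -0.976, 0.0], [-0.0, -0.0, -1.0]]
wrist_force: [0.3, -0.6, -0.5]
grip_width: -0.1
grasp_force: 0.0
```

>>> {"op": "apply_moves", "data": {
  "series": [
    {"twist":[0,0,0],"linear":[0,0,0.012],"hand":-1},
    {"twist":[0,0,0],"linear":[0,0,0.024],"hand":-1},
    {"twist":[0,0,0],"linear":[0,0,0.03],"hand":-1},
    {"twist":[0,0,0],"linear":[0,0,0.03],"hand":-1}
  ]
}}

```text
t: 9.4
tcp_pos: [460.8, -201.3, 112.3]
tcp_rot: [[0.976, -0.217, -0.001], [-0.217, -0.976, 0.0], [-0.001, -0.0, -1.0]]
wrist_force: [0.0, -0.4, -0.2]
grip_width: -0.1
grasp_force: 0.0
```

```bash
python3 - <<'E'
from h import *
go((460.8,-201.3,300))
cv2.imwrite('pics/p5.png',np.hstack([cv2.resize(grab('scene')[120:420,80:330],(500,600)),cv2.resize(grab('wrist')[:,100:540],(300,600))])[:,:,::-1])
E
```

```text
t 9.4 tcp [ 460.8 -201.3  112.3] w -0.1 F [ 0.  -0.4 -0.2] linear [-2.000e-04 -0.000e+00 -2.502e-01] twist [-0.     0.001  0.001]
```

View pics/p5.png

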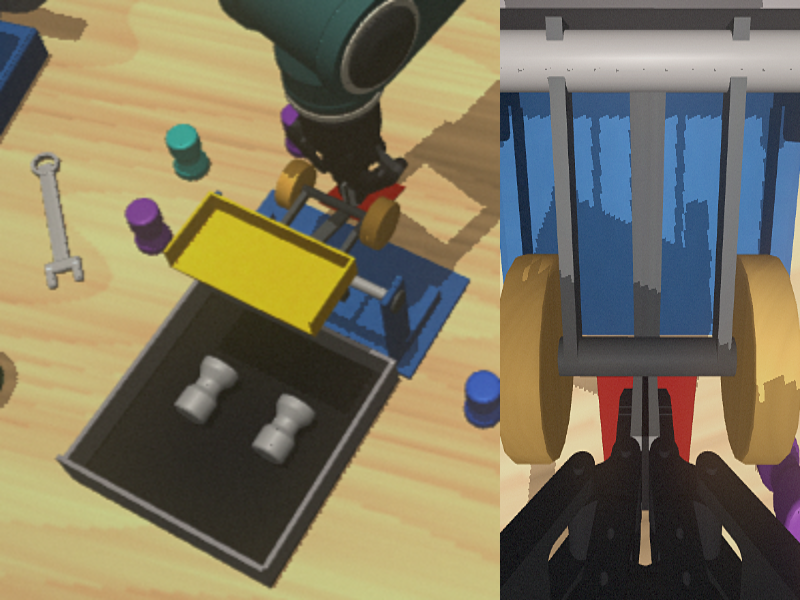

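The pan is upright and empty, both knobs are in the tray, and the force reads about zero. I'll retreat straight up.

>>> {"op": "apply_moves", "data": {
  "series": [
    {"twist":[0,0,0],"linear":[-0.01,0,-0.03],"hand":-1},
    {"twist":[0,0,0],"linear":[-0.01,0,-0.08],"hand":-1},
    {"twist":[0,0,0],"linear":[-0.01,0,-0.13],"hand":-1},
    {"twist":[0,0,0],"linear":[-0.01,0,-0.19],"hand":-1},
    {"twist":[0,0,0],"linear":[-0.01,0,-0.25],"hand":-1}
  ]
}}

```text
t: 10.0
tcp_pos: [453.3, -199.6, 302.7]
tcp_rot: [[0.976, -0.217, 0.001], [-0.217, -0.976, -0.0], [0.001, 0.0, -1.0]]
wrist_force: [-0.5, -0.6, 0.3]
grip_width: -0.4
grasp_force: 0.0
```

>>> {"op": "apply_moves", "data": {
  "series": [
    {"twist":[0,0,0],"linear":[0,0,0],"hand":-1},
    {"twist":[0,0,0],"linear":[0,0,0],"hand":-1},
    {"twist":[0,0,0],"linear":[0,0,0],"hand":-1}
  ]
}}

```text
t: 10.3
tcp_pos: [453.4, -199.7, 299.5]
tcp_rot: [[0.976, -0.217, -0.001], [-0.217, -0.976, 0.0], [-0.001, -0.0, -1.0]]
wrist_force: [-0.1, -0.3, -0.1]
grip_width: -0.3
grasp_force: 0.0
```

```bash
python3 - <<'E'
from h import *
go((460.8,-201.3,300))
cv2.imwrite('pics/p6.png',cv2.resize(grab('scene')[120:420,80:330],(500,600))[:,:,::-1])
E
```

```text
t 10.3 tcp [ 453.4 -199.7  299.5] w -0.3 F [-0.1 -0.3 -0.1] linear [ 0.01    0.     -0.0007] twist [-0.     0.001  0.001]
```

View pics/p6.png

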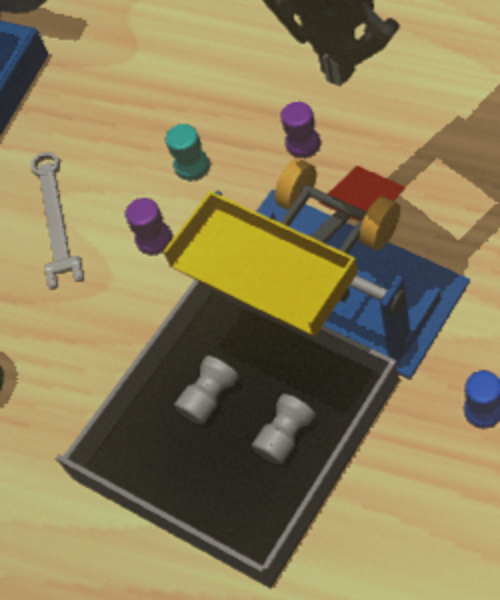

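The pan is upright and empty at (260,260), both knobs are still in the tray, and the gripper is clear. I'm handing in.

```bash
python3 -c "
from rig import arm
print(arm.finish_job())"
```

```text
the job is handed in; nothing more can be done
None
```

I handed the job in at about 10.4 s: the weight of the two steel knobs tipped the pan, both lie in the catch tray, and the empty pan is back upright with the gripper clear; no verdict was returned.

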